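# Hang the fruit basket up to drip

### The job

The rinsed apple has to drip dry. With the wire basket still standing on the worktop, swing its folded handle upright; then lift the basket and hang it by the handle on the hook of the drip stand, lowered gently and not dropped, with the hook in the bare neck between the two wooden grips. Leave it hanging upright and still with the apple in it; do not tip the basket over on the way or push the other things about.

Things in the scene. Friction and masses are not known exactly. Their poses are not given: they have to be found in the camera images.
- basket_centre (a point): centre, half-way up, of the round steel-wire basket: 80 mm high, open above, outer radius 52 mm at the foot, 66 mm at the rim, wire wall and floor 4 mm (treat as closed). With the apple it weighs 0.36 to 0.6 kg. Standing on the worktop it has z = 0.040. Its z axis is up through the mouth; the folded handle points along its -x; the pivot line is parallel to its y
- pivot (a point): middle of the handle's pivot line: on the basket's axis, 34 mm above basket_centre (6 mm below the rim's top), axes as there. The pivots are at y = +-72 mm, just outside the rim. With the handle level, only 12 mm of air stands between its grips and the rim, too little for a finger; the space outside and below the cross-bar is free
- handle (a joint): angle of the swing handle above level, rad: -0.2 folded right down beside the rim (stop), 0 level, 1.57 square upright over the basket, 1.75 upper stop. The pivots are slightly stiff: 0.1 to 0.6 N across the cross-bar moves it and it stays where it is left; so a basket hung by it may lean up to about 0.15 rad
- grip_neck (a point): middle of the handle's straight cross-bar, 84 mm from the pivot line; moves with the handle. Its y runs along the bar, its -x from the pivot line to the bar. The 88 mm bar has a bare steel neck 6 mm thick and 20 mm long in the middle, and on either side a round wooden grip 11 mm thick, from 10 to 44 mm off the middle; from their ends 5 mm wire arms curve to the pivots
- drip_stand: drip stand fixed to the worktop: wooden foot 196 mm across, 12 mm thick, a white saucer on it up to 24 mm high; a 272 mm steel post 100 mm behind (+x) its origin carries a level hook rod on a clamped collar. Origin on the worktop right under the hook's seat, z up; the rod runs along x, its upturned tip towards -x, so the handle's bar is laid across it, along y
- drip_seat_low (a point): where the hook's seat (lowest point of its inside) would be if set lowest: above the stand's origin, z = 0.205; axes as drip_stand. The hook is clamped at an unknown height 0 to 25 mm above this: see it or feel for it. Hook: 6 mm rod, level from the post, dips 14 mm into the seat, turns up to a tip 19 mm in front of it (-x), 19 mm above it. The neck's middle lies 3 mm above the seat
- apple_centre (a point): centre of the red apple, 70 mm across, 65 mm high, lying loose on the basket's floor
- lemon: lemon 72x57x58 mm, origin at the centre of its underside as placed; bystander
- tumbler: clear drinking glass, 82 mm across, 93 mm high, origin at the centre of its underside; bystander
- spice_jar: small spice jar with a yellow cap, 43 mm across, 102 mm high, origin at the centre of its underside; bystander
- mug: pink and white mug, 90x122x105 mm, origin at the centre of its underside; bystander

How it is judged:
By the outcome, as a careful person would: the job done as asked, in the order asked, and still so for the second after the job is handed in, with the robot touching nothing.
It also fails if it takes over 64 s, if anything falls off the work surface, if the arm or the gripper's body presses on something with over 40 N, if the wrist force passes 120 N, or if a joint passes its speed limit or range.

### The arm

A 6-joint arm with a two-finger parallel gripper is mounted at the origin on a cart in front of the work surface, level with it; the furniture and walls round the work are solid. World frame = base frame: x ahead of the robot, y to its left, z up, the work surface at z = 0. Lengths are in m, angles in rad, forces in N, time in s.
With the tool pointing down it reaches from about 0.35 to 0.975 m from the base axis. Payload 17.4 kg.
Tool frame: the origin (TCP) lies at the very end of the fingers, on their centre line; the grasp point (between the pads) lies 19 mm behind it; z points along the fingers, x is the direction in which the jaws open and shut, and the axes are right-handed (so a half turn about z gives the same grasp; the last joint's range is limited). The gripper opens to 85 mm and grips with 20 to 120 N. Pads are 22 mm wide; open, the fingers measure 114 mm over their backs; the gripper's body (76 mm by 85 mm) begins 54 mm behind the grasp point. The pads swing forward as they close: fully open they stand 13 mm farther back than shut.
Start: joints at [-1.203, 0.116, 1.442, -0, 1.584, -0.038], TCP at [0.266, -0.62, 0.231] pointing down, gripper open.
Joint ranges: [-2.83, 2.83], [-0.83, 2.19], [0.07, 2.5], [-1.14, 4.28], [0.01, 3], [-2.97, 2.97]. Speed limits (rad/s): [1.89, 1.89, 2.22, 3.14, 3.14, 3.14].

### API

Orientations are given as a rotation vector (axis times angle).
In Python, from workcell import r gives the robot as it stands.
- The arm moves only by the shell command python3 -m crank 'ROWS' [FORCE]. ROWS is JSON, a list of rows, each a list of 5 numbers: the shift along the tool's x, y, z in cm, then the turn about the tool's z in degrees, then the closure, from 0 (fully open) to 1 (shut). In form: [[x, y, z, spin, gripper], ...]. A call has 1 to 10 rows; each row shifts and turns the pose as measured when the row begins, along the tool's axes as they then stand; what a row does not reach is not made up. A row lasts 1/10 s, in which the tool goes at most 50 mm and 8.59 degrees, less where a joint would pass 70% of its speed; a pose out of reach is approached as far as the arm can. A call with a gripper value outside its range is refused whole. The fingers move at their own pace and stop on an object; FORCE is the grip in N (left out, the last holds). Time passes only in rows, so rows that do not move let the fingers close. It gives the time, the measured TCP pose, the force and the opening at its end, in the units of the state.
- r.observe(): the state, without advancing time (a new reading comes with each control period).
- r.read_camera(name): name is "side" or "top"; returns a dict with "frame" (400x640x3 uint8, red, green, blue), "mtx" (3x3 intrinsics, pixels), "k1" (the pictures are not rectified: a ray, as slopes to the right and down, at radius r is drawn at 1 + k1 r^2 times it, then the intrinsics apply), "eye" and "rotation" of the camera in the world. Camera axes: x right, y down, z forward; pixel columns grow to the right and rows downward; lengths in m; the calibration is good to about 2 mm. A picture is of the moment at which its call begins. There is no depth.
- r.sign_off(): hands the job in, once; it reports no verdict.
Trained networks look in the newest picture that a camera, given by its name, has taken for a name from the list of things; names that differ only in an ending like _2 or _b are one class to them, and where a whole thing is asked for, a point or a joint stands for the part that bears it (a point fixed in the world has none). Each returns a list of dicts, best first, with "conf" (0 to 1); they miss things now and then, are a little off and sometimes report something else, mostly with a low value. They report only what shows in the picture. A call takes as long as a camera call.
- r.search_frame(camera, target): "centre" ([x, y, z] in m, in world coordinates, good to about 4 mm: the middle of the surface that is visible of it).
- r.silhouettes(camera, target): "region" (400x640 bool, what is visible of it).
The state is a dict: "t": time; "q": joint angles; "joint_vel": joint speeds; "joint_torque": joint torques, N m; "tool_pos": TCP position; "eef_rot": TCP orientation; "contact_force": force on the tool from outside, world axes, zero at the start; "ft_torque": the same for the moment, N m; "width": finger opening in m.
Only numpy, scipy, OpenCV 4.12 (cv2) and the standard library are available. Lean on these libraries where they do the work, as an engineer would, in place of code of your own. Each camera call takes 0.05 s, during which the arm holds its last target.

## Working session

There is one attempt and no reset: what is moved stays moved. The work goes in short steps, Python scripts to look and compute and a shell command to move; the robot and the scene stay as the last step left them, time stands still between calls to the robot, and variables do not carry over. Pictures are saved under pics/ and viewed, and the job is handed in when it is done.

```bash
ls; mkdir -p pics; python3 - <<'E'
from workcell import r
import cv2,numpy as np
s=r.observe();print({k:np.round(v,3) for k,v in s.items()})
for c in("side","top"):
    d=r.read_camera(c);cv2.imwrite(f"pics/{c}0.png",d["frame"][:,:,::-1]);print(c,d["mtx"],d["k1"],d["eye"],d["rotation"])
    for n in("basket_centre","pivot","handle","grip_neck","drip_stand","drip_seat_low","apple_centre","lemon","tumbler","spice_jar","mug"):
        try:print(n,[(np.round(x["centre"],3).tolist(),round(x["conf"],2)) for x in r.search_frame(c,n)][:3])
        except Exception as e:print(n,e)
print(r.observe()["t"])
E
```

```text
pics
{'t': np.float64(0.0), 'q': array([-1.203,  0.116,  1.442, -0.   ,  1.584, -0.038]), 'joint_vel': array([ 0.001, -0.001,  0.   ,  0.001,  0.   ,  0.   ]), 'joint_torque': array([ 0.0000e+00, -7.3198e+01, -6.3248e+01, -0.0000e+00,  6.0000e-03,
       -0.0000e+00]), 'tool_pos': array([ 0.266, -0.62 ,  0.231]), 'eef_rot': array([-2.623e+00,  1.728e+00,  2.000e-03]), 'contact_force': array([ 0.22 , -0.342, -0.504]), 'ft_torque': array([-0.021,  0.033, -0.032]), 'width': np.float64(0.086)}
side [[422.58544856   0.         314.85332317]
 [  0.         422.58544856 199.98870608]
 [  0.           0.           1.        ]] -0.04196951105266839 [-0.04186462 -1.10664896  0.85520313] [-2.05475445  0.47555897 -0.27100676]
basket_centre [([0.402, -0.196, 0.071], 0.69)]
pivot [([0.4, -0.193, 0.069], 0.6)]
handle []
grip_neck [([0.379, -0.231, 0.073], 0.6)]
drip_stand [([0.416, 0.009, 0.013], 0.76)]
drip_seat_low [([0.413, 0.004, 0.014], 0.77)]
apple_centre []
lemon [([0.627, -0.255, 0.044], 0.58)]
tumbler []
spice_jar []
mug []
top [[404.1229487    0.         324.84740894]
 [  0.         404.1229487  196.86264354]
 [  0.           0.           1.        ]] -0.10074409100603705 [ 0.23845351 -0.1020335   1.33484644] [-2.48333203  1.56241221 -0.19715994]
basket_centre [([0.468, -0.214, 0.069], 0.82)]
pivot [([0.463, -0.215, 0.066], 0.68)]
handle [([0.468, 0.042, 0.016], 0.6), ([0.44, -0.268, 0.076], 0.57)]
grip_neck [([0.444, -0.272, 0.078], 0.66), ([0.617, -0.058, 0.035], 0.37)]
drip_stand [([0.466, 0.04, 0.017], 0.8)]
drip_seat_low [([0.468, 0.045, 0.014], 0.94)]
apple_centre [([0.447, -0.194, 0.06], 0.9)]
lemon [([0.636, -0.236, 0.049], 0.82)]
tumbler [([0.616, -0.054, 0.033], 0.84), ([0.634, -0.235, 0.048], 0.31)]
spice_jar [([0.629, -0.389, 0.096], 0.8)]
mug [([0.414, 0.417, 0.065], 0.96)]
1.2
```

View pics/side0.png

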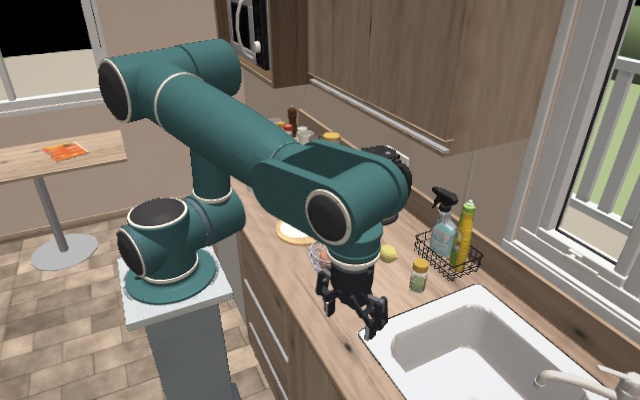

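View pics/top0.png

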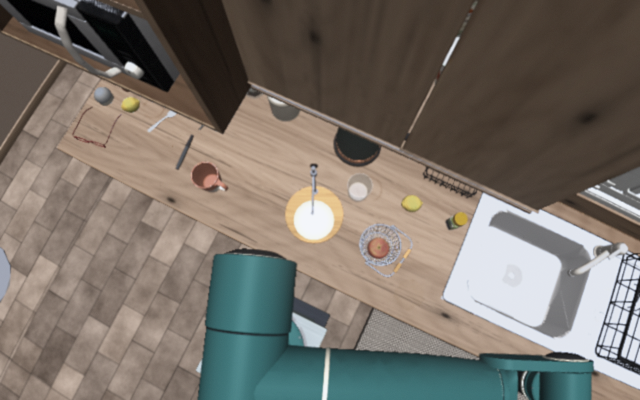

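```bash
cat > h.py <<'E'
import numpy as np,cv2
from scipy.spatial.transform import Rotation as R
def rot(d): 
    a=np.array(d["rotation"]); return a if a.shape==(3,3) else R.from_rotvec(a).as_matrix()
def proj(d,P):
    P=np.atleast_2d(P); c=(P-d["eye"])@rot(d); s=c[:,:2]/c[:,2:]
    s=s*(1+d["k1"]*(s**2).sum(1,keepdims=True)); return s@np.diag([d["mtx"][0,0],d["mtx"][1,1]])+[d["mtx"][0,2],d["mtx"][1,2]]
def ray(d,uv):
    m=d["mtx"];s=np.array([(uv[0]-m[0,2])/m[0,0],(uv[1]-m[1,2])/m[1,1]]);u=s.copy()
    for _ in range(20): u=s/(1+d["k1"]*(u@u))
    v=rot(d)@np.array([u[0],u[1],1]); return np.array(d["eye"]),v
def atz(d,uv,z):
    e,v=ray(d,uv); return e+v*(z-e[2])/v[2]
def tri(a,uva,b,uvb):
    e1,v1=ray(a,uva);e2,v2=ray(b,uvb);v1/=np.linalg.norm(v1);v2/=np.linalg.norm(v2)
    t=np.linalg.lstsq(np.c_[v1,-v2],e2-e1,rcond=None)[0];p,q=e1+t[0]*v1,e2+t[1]*v2
    return (p+q)/2,np.linalg.norm(p-q)
E
python3 - <<'E'
import cv2
a=cv2.imread("pics/top0.png")
cv2.imwrite("pics/top0z.png",cv2.resize(a[150:300,270:470],None,fx=4,fy=4,interpolation=cv2.INTER_CUBIC))
E
```

```text
(no output)
```

View pics/top0z.png

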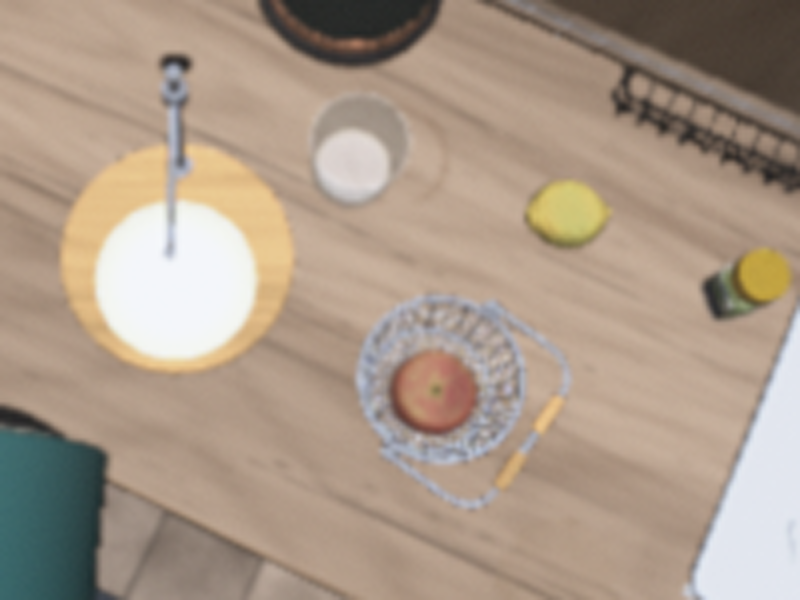

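```bash
python3 - <<'E'
from workcell import r
from h import *
d=r.read_camera("top")
import pickle;pickle.dump({k:d[k] for k in d},open("top.pkl","wb"))
def z(u,v,h): return np.round(atz(d,(270+(u-1.5)/4,150+(v-1.5)/4),h),4)
print("rim c",z(442,380,.078)," pivots", z(495,306,.074),z(387,452,.074))
g=z(514,467,.057),z(548,413,.057);print("grips",g,"neck",z(531,441,.057),z(531,441,.07))
print("grip ends",z(497,490,.057),z(566,395,.057), 0.057)
print("saucer",z(176,280,.024),"foot",z(177,257,.012),"post top",z(175,62,.272),"posttop2",z(177,95,.272),"tip",[z(169,252,h) for h in(.224,.236,.249)])
print("rod at post",[z(176,92,h) for h in (.22,.23,.244)])
print("foot top/bot/l/r",z(177,143,.012),z(177,372,.012),z(61,257,.012),z(294,257,.012))
for n,h in(("lemon",.0),):pass
print(r.observe()["t"])
E
```

```text
rim c [ 0.4572 -0.1972  0.078 ]  pivots [ 0.5298 -0.2118  0.074 ] [ 0.3882 -0.1816  0.074 ]
grips (array([ 0.4224, -0.2781,  0.057 ]), array([ 0.4731, -0.2858,  0.057 ])) neck [ 0.4469 -0.2822  0.057 ] [ 0.4448 -0.2804  0.07  ]
grip ends [ 0.4002 -0.2731  0.057 ] [ 0.4924 -0.2932  0.057 ] 0.057
saucer [0.4473 0.0303 0.024 ] foot [0.4671 0.0393 0.012 ] post top [0.545 0.073 0.272] posttop2 [0.5242 0.0613 0.272 ] tip [array([0.4313, 0.0233, 0.224 ]), array([0.4292, 0.0219, 0.236 ]), array([0.4269, 0.0205, 0.249 ])]
rod at post [array([0.5399, 0.0709, 0.22  ]), array([0.5372, 0.0693, 0.23  ]), array([0.5334, 0.0672, 0.244 ])]
foot top/bot/l/r [0.5558 0.0825 0.012 ] [ 0.3805 -0.0028  0.012 ] [0.4251 0.1266 0.012 ] [ 0.5094 -0.0487  0.012 ]
1.25
```

```bash
python3 -m crank '[[0,0,-5,0,0],[0,0,-5,0,0],[0,0,-5,0,0],[-1.5,-2,-5,0,0],[-2.8,-4,0,0,0],[-2.8,-4,0,0,0],[-2.8,-4,0,0,0],[-2.8,-4,0,0,0],[-2.8,-4,0,0,0],[-2.8,-4,0,0,0]]'
```

```text
t: 2.25
tool_pos: [0.4328, -0.3479, 0.4308]
eef_rot: [-2.614, 1.738, 0.002]
contact_force: [1.0, -0.7, 0.2]
width: 0.0856
```

```bash
python3 -m crank '[[-4.3,-2.5,0,0,0],[-4.3,-2.5,0,0,0],[-4.3,-2.5,0,0,0],[-4.3,-2.5,0,0,0],[-4.6,-1,0,0,0],[-4.6,-0.7,0,0,0],[-4.6,-0.7,0,0,0],[-4.6,-0.7,0,0,0],[-4.6,-0.7,0,0,0],[-4.6,-0.7,0,0,0]]'
python3 - <<'E'
from workcell import r
import cv2,numpy as np,pickle
for c in("side","top"):
    d=r.read_camera(c);cv2.imwrite(f"pics/{c}1.png",d["frame"][:,:,::-1]);pickle.dump(d,open(c+".pkl","wb"))
    for n in("basket_centre","grip_neck","drip_stand","apple_centre"):
        print(n,[(np.round(x["centre"],3).tolist(),round(x["conf"],2)) for x in r.search_frame(c,n)][:3])
E
```

```text
t: 3.25
tool_pos: [0.3889, 0.1326, 0.432]
eef_rot: [-2.611, 1.737, 0.0]
contact_force: [0.7, -0.9, -0.3]
width: 0.0851
basket_centre [([0.448, -0.224, 0.073], 0.82), ([0.435, -0.275, 0.073], 0.32)]
grip_neck [([0.437, -0.276, 0.076], 0.47), ([0.405, 0.375, 0.078], 0.41)]
drip_stand [([0.471, 0.042, 0.019], 0.84)]
apple_centre [([0.445, -0.212, 0.061], 0.59)]
basket_centre [([0.466, -0.212, 0.069], 0.69)]
grip_neck [([0.445, -0.272, 0.079], 0.67)]
drip_stand [([0.469, 0.041, 0.019], 0.9)]
apple_centre [([0.446, -0.195, 0.058], 0.89)]
```

View pics/side1.png

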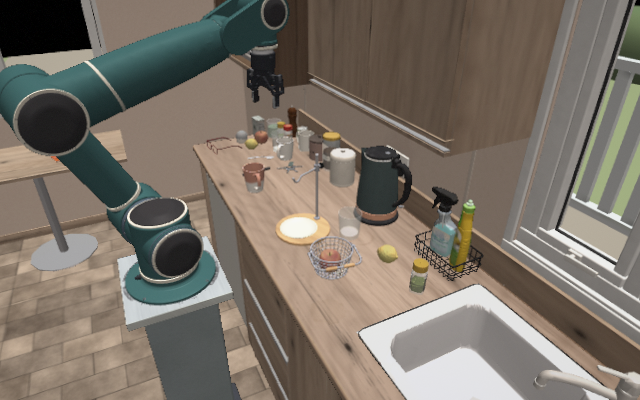

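```bash
python3 - <<'E'
import cv2
a=cv2.imread("pics/side1.png")
cv2.imwrite("pics/side1z.png",cv2.resize(a[140:290,260:400],None,fx=4,fy=4,interpolation=cv2.INTER_CUBIC)[:600])
a=cv2.imread("pics/top1.png")
cv2.imwrite("pics/top1z.png",cv2.resize(a[150:300,270:470],None,fx=4,fy=4,interpolation=cv2.INTER_CUBIC))
E
```

```text
(no output)
```

View pics/side1z.png

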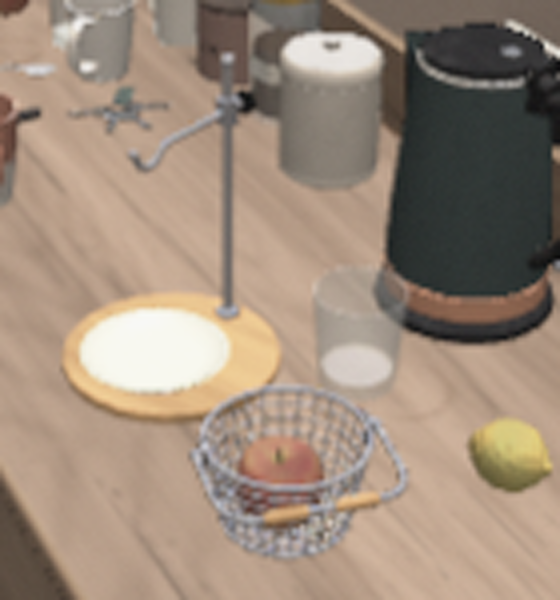

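View pics/top1z.png

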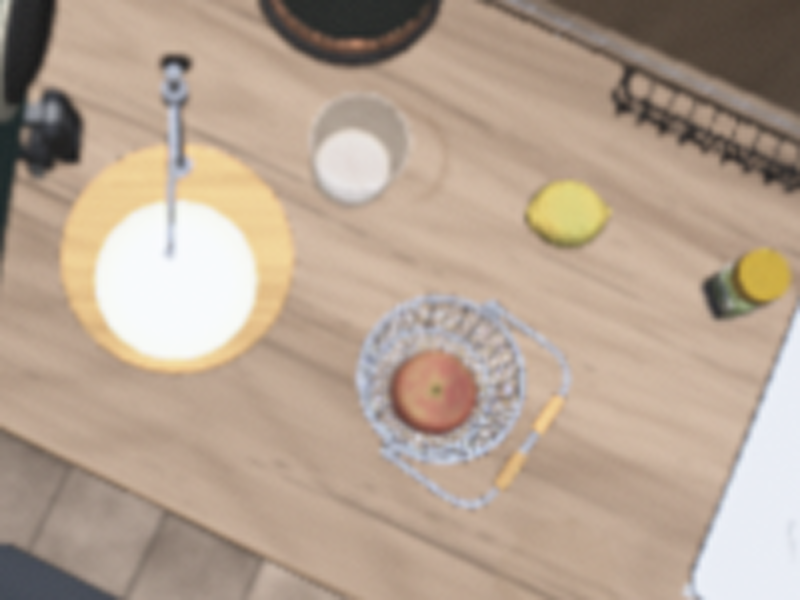

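```bash
cat > fit.py <<'E'
import pickle
from h import *
from scipy.optimize import least_squares
S=pickle.load(open("side.pkl","rb"));T=pickle.load(open("top.pkl","rb"))
sp=lambda u,v:(260+(u-1.5)/4,140+(v-1.5)/4)
tp=lambda u,v:(270+(u-1.5)/4,150+(v-1.5)/4)
def place(p,P): c,s=np.cos(p[2]),np.sin(p[2]); P=np.array(P);return np.array([p[0]+c*P[0]-s*P[1],p[1]+s*P[0]+c*P[1],P[2]])
def run(obs,p0,offs=False):
    def f(p): return np.concatenate([(proj(d,place(p,loc(p)))[0]-uv) for d,uv,loc in obs])
    s=least_squares(f,p0,loss="soft_l1");print(np.round(s.x,4));print(np.round(f(s.x).reshape(-1,2),1).tolist());return s.x
st=[(S,sp(228,56),lambda p:(.1,0,.272)),(S,sp(228,312),lambda p:(.1,0,.012)),(S,sp(154,349),lambda p:(0,0,.022)),
 (S,sp(134,154),lambda p:(-.019,0,p[3]+.019)),(S,sp(146,167),lambda p:(0,0,p[3]-.003)),(S,sp(222,110),lambda p:(.095,0,p[3]+.011)),
 (T,tp(176,280),lambda p:(0,0,.022)),(T,tp(169,252),lambda p:(-.019,0,p[3]+.019)),(T,tp(176,66),lambda p:(.1,0,.272)),(T,tp(180,165),lambda p:(.1,0,.012))]
s=run(st,[.447,.03,.41,.215])
bk=[(S,sp(287,438),lambda p:(0,0,.08)),(T,tp(442,379),lambda p:(0,0,.08)),
 (S,sp(324,506),lambda p:(-.084*np.cos(p[3]),0,.074+.084*np.sin(p[3]))),(T,tp(531,441),lambda p:(-.084*np.cos(p[3]),0,.074+.084*np.sin(p[3])))]
for y,a,b in((.027,(287,513),(514,467)),(-.027,(359,498),(548,413))):
    for d,uv in((S,sp(*a)),(T,tp(*b))):
        bk.append((d,uv,lambda p,y=y:(-.084*np.cos(p[3]),y,.074+.084*np.sin(p[3]))))
for y,a,b in((.072,(198,455),(387,452)),(-.072,(372,420),(495,306))):
    for d,uv in((S,sp(*a)),(T,tp(*b))): bk.append((d,uv,lambda p,y=y:(0,y,.074)))
b=run(bk,[.459,-.197,1.36,-.1])
for y in(0,.027,.036,.044):print(y,np.round(place(b,(-.084*np.cos(b[3]),y,.074+.084*np.sin(b[3]))),4))
# arm wire points top view in basket frame
for uv in((566,395),(569,375),(560,357),(548,347),(520,325),(480,503),(465,504),(445,495),(420,478)):
    P=atz(T,tp(*uv),.070);d=P[:2]-b[:2];c,q=np.cos(b[2]),np.sin(b[2]);print(uv,np.round([c*d[0]+q*d[1],-q*d[0]+c*d[1]],3))
E
python3 fit.py
```

```text
[0.4475 0.0318 0.4169 0.2098]
[[0.1, 0.1], [0.1, 0.9], [0.4, 1.0], [0.1, -0.7], [1.2, -0.0], [0.7, 0.8], [-0.4, -0.1], [-0.5, -0.1], [-1.0, 1.0], [-0.2, 0.1]]
[ 0.4581 -0.1957  1.3914  0.0508]
[[0.4, -0.4], [-0.2, -0.3], [-0.0, -0.1], [-0.3, -0.0], [0.3, -0.2], [-0.9, 0.6], [0.0, 0.2], [0.2, -0.1], [-0.2, 0.8], [0.3, 0.4], [1.3, 1.8], [-1.0, -0.2]]
0 [ 0.4431 -0.2783  0.0783]
0.027 [ 0.4166 -0.2735  0.0783]
0.036 [ 0.4077 -0.2719  0.0783]
0.044 [ 0.3998 -0.2704  0.0783]
(566, 395) [-0.088 -0.048]
(569, 375) [-0.082 -0.063]
(560, 357) [-0.068 -0.071]
(548, 347) [-0.056 -0.072]
(520, 325) [-0.028 -0.073]
(480, 503) [-0.08   0.061]
(465, 504) [-0.071  0.068]
(445, 495) [-0.054  0.072]
(420, 478) [-0.031  0.072]
```

```bash
cat > go.py <<'E'
from workcell import r
from h import *
def pose():
    s=r.observe();M=R.from_rotvec(s["eef_rot"]).as_matrix();return np.array(s["tool_pos"]),M,s
def need(target,ang=None):
    p,M,s=pose();d=M.T@(np.array(target)-p)*100
    out="shift cm "+str(np.round(d,2))
    if ang is not None:
        cur=np.arctan2(M[1,0],M[0,0]);w=(ang-cur+np.pi)%(2*np.pi)-np.pi
        out+=f" spin {-np.degrees(w):.2f}"
    print("t",round(s["t"],2),"pos",np.round(p,4),"w",round(s["width"],4),"F",np.round(s["contact_force"],1),"z",np.round(M[:,2],3),out)
E
python3 - <<'E'
from go import *
b=[.4581,-.1957,1.3914]
from fit import place
P=place(b,(-.0863,.043,.13));print(P)
need(P,1.3914-np.pi)
E
```

```text
[0.4475 0.0318 0.4169 0.2098]
[[0.1, 0.1], [0.1, 0.9], [0.4, 1.0], [0.1, -0.7], [1.2, -0.0], [0.7, 0.8], [-0.4, -0.1], [-0.5, -0.1], [-1.0, 1.0], [-0.2, 0.1]]
[ 0.4581 -0.1957  1.3914  0.0508]
[[0.4, -0.4], [-0.2, -0.3], [-0.0, -0.1], [-0.3, -0.0], [0.3, -0.2], [-0.9, 0.6], [0.0, 0.2], [0.2, -0.1], [-0.2, 0.8], [0.3, 0.4], [1.3, 1.8], [-1.0, -0.2]]
0 [ 0.4431 -0.2783  0.0783]
0.027 [ 0.4166 -0.2735  0.0783]
0.036 [ 0.4077 -0.2719  0.0783]
0.044 [ 0.3998 -0.2704  0.0783]
(566, 395) [-0.088 -0.048]
(569, 375) [-0.082 -0.063]
(560, 357) [-0.068 -0.071]
(548, 347) [-0.056 -0.072]
(520, 325) [-0.028 -0.073]
(480, 503) [-0.08   0.061]
(465, 504) [-0.071  0.068]
(445, 495) [-0.054  0.072]
(420, 478) [-0.031  0.072]
[ 0.40039109 -0.27294229  0.13      ]
t 3.75 pos [0.3904 0.13   0.4316] w 0.0859 F [-0.5 -0.3 -0.4] z [ 0.002  0.004 -1.   ] shift cm [37.68 14.68 29.99] spin 32.91
```

```bash
python3 -m crank '[[4.6,1.8,0,0,0.4],[4.6,1.8,0,0,0.74],[4.6,1.8,0,0,0.74],[4.6,1.8,0,0,0.74],[4.6,1.8,0,0,0.74],[4.6,1.8,0,0,0.74],[4,1.6,3,0,0.74],[0,0,5,8,0.74],[0,0,5,8,0.74],[0,0,5,8,0.74]]' 20
python3 - <<'E'
from go import *
need([ 0.4004, -0.2729 , 0.13 ],1.3914-np.pi)
E
```

```text
t: 4.75
tool_pos: [0.3952, -0.2197, 0.2534]
eef_rot: [-2.168, 2.266, -0.011]
contact_force: [1.3, -0.4, -1.0]
width: 0.0222
t 4.75 pos [ 0.3952 -0.2197  0.2534] w 0.0222 F [ 1.3 -0.4 -1. ] z [ 0.009 -0.001 -1.   ] shift cm [ 5.29 -0.64 12.35] spin 7.75
```

```bash
python3 -m crank '[[2.6,-0.3,3,4,0.74],[2.6,-0.6,3,4,0.74],[0,0,3,0,0.74],[0,0,2,0,0.74],[0,0,0,0,0.74]]'
python3 - <<'E'
from go import *
need([ 0.4004, -0.2729 , 0.13 ],1.3914-np.pi)
for c in("side","top"):
    d=r.read_camera(c);a=d["frame"][:,:,::-1]
    cv2.imwrite(f"pics/{c}2.png",cv2.resize(a[190:310,300:440],None,fx=5,fy=5,interpolation=cv2.INTER_CUBIC))
E
```

```text
t: 5.25
tool_pos: [0.3953, -0.2764, 0.1315]
eef_rot: [-1.98, 2.434, 0.004]
contact_force: [0.2, 0.7, 0.4]
width: 0.0225
t 5.25 pos [ 0.3953 -0.2764  0.1315] w 0.0225 F [0.2 0.7 0.4] z [ 0.002  0.005 -1.   ] shift cm [-0.45 -0.43  0.15] spin -1.46
```

View pics/side2.png

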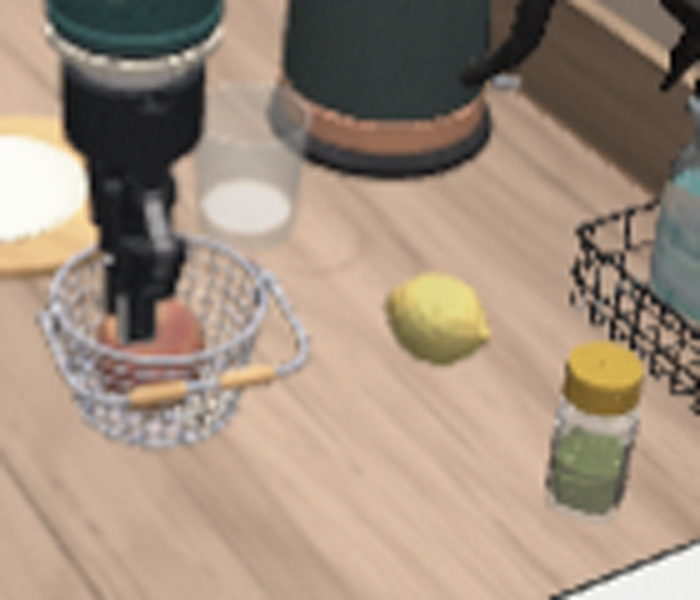

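View pics/top2.png

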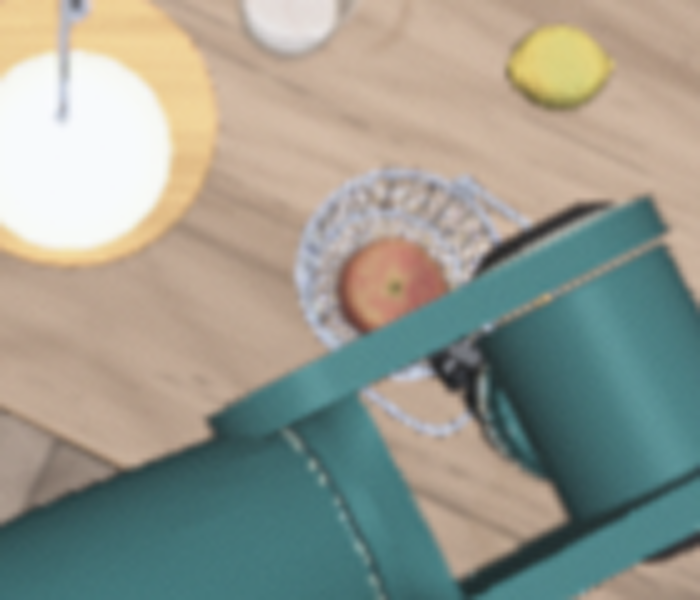

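```bash
python3 -m crank '[[-0.45,-0.4,1,-1.5,0.74],[0,0,1.2,0,0.74],[0,0,0,0,0.74]]'
python3 - <<'E'
from go import *
need([ 0.4004, -0.2729 , 0.066 ],1.3914-np.pi)
d=r.read_camera("side");a=d["frame"][:,:,::-1]
cv2.imwrite(f"pics/side3.png",cv2.resize(a[215:285,295:385],None,fx=8,fy=8,interpolation=cv2.INTER_CUBIC))
E
```

```text
t: 5.65
tool_pos: [0.4028, -0.2737, 0.1146]
eef_rot: [-2.014, 2.403, -0.01]
contact_force: [-0.2, 0.2, 0.1]
width: 0.0221
t 5.65 pos [ 0.4028 -0.2737  0.1146] w 0.0221 F [-0.2  0.2  0.1] z [ 0.009 -0.001 -1.   ] shift cm [-0.03  0.3   4.86] spin 0.22
```

View pics/side3.png

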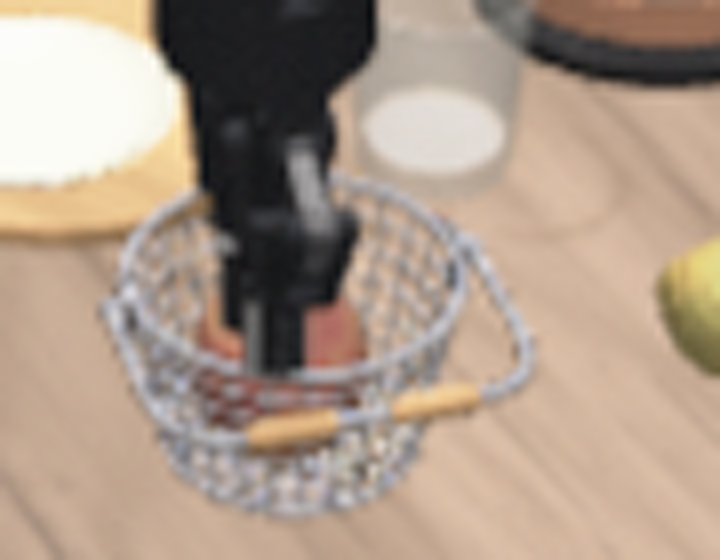

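```bash
python3 -m crank '[[0,0.3,1.2,0,0.74],[0,0,1,0,0.74],[0,0,0,0,0.74]]'
python3 - <<'E'
from go import *
need([ 0.4004, -0.2729 , 0.066 ],1.3914-np.pi)
d=r.read_camera("side");a=d["frame"][:,:,::-1]
cv2.imwrite(f"pics/side4.png",cv2.resize(a[215:285,295:385],None,fx=8,fy=8,interpolation=cv2.INTER_CUBIC))
E
```

```text
t: 6.0
tool_pos: [0.4003, -0.2733, 0.0923]
eef_rot: [-2.014, 2.402, -0.013]
contact_force: [0.6, -0.1, 1.3]
width: 0.0219
t 6.0 pos [ 0.4003 -0.2733  0.0923] w 0.0219 F [ 0.6 -0.1  1.3] z [ 0.01  -0.002 -1.   ] shift cm [-0.04  0.03  2.63] spin 0.25
```

View pics/side4.png

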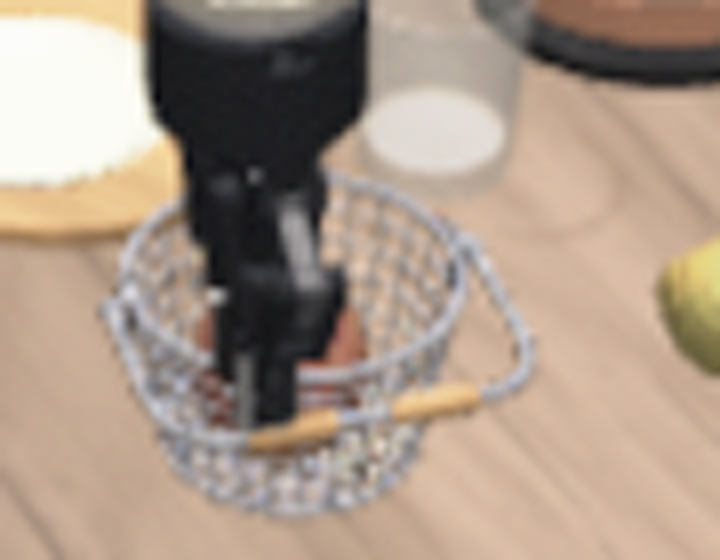

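```bash
python3 - <<'E' 2>/dev/null | tail -12
from go import *
import pickle
S=pickle.load(open("side.pkl","rb"))
p,M,s=pose()
for n,o in(("tcp",(0,0,0)),("outer pad c",(.011,0,0)),("outer back c",(.0255,0,0)),("outer back +y",(.0255,.011,0)),("outer back -y",(.0255,-.011,0)),("inner pad",(-.011,0,0)),("inner back -y",(-.0255,-.011,0)),("inner back +y",(-.0255,.011,0)),):
    P=p+M@np.array(o);u=proj(S,P)[0];print(n,np.round(P,4),np.round((u-[295,215])*8+3.5))
E
```

```text
tcp [ 0.4005 -0.2734  0.0929] [257. 405.]
outer pad c [ 0.3986 -0.2843  0.0929] [267. 424.]
outer back c [ 0.396  -0.2985  0.0929] [279. 450.]
outer back +y [ 0.3852 -0.2966  0.0928] [249. 456.]
outer back -y [ 0.4069 -0.3005  0.093 ] [309. 444.]
inner pad [ 0.4024 -0.2626  0.0929] [248. 386.]
inner back -y [ 0.4157 -0.2502  0.093 ] [265. 356.]
inner back +y [ 0.3941 -0.2464  0.0928] [207. 367.]
```

```bash
python3 -m crank '[[0,0,0.7,0,0.74],[0,0,0.7,0,0.74],[0,0,0,0,0.74]]'; python3 -m crank '[[0,0,0.6,0,0.74],[0,0,0.6,0,0.74],[0,0,0,0,0.74]]'
python3 - <<'E'
from go import *
need([ 0.4004, -0.2729 , 0.066 ],1.3914-np.pi)
d=r.read_camera("side");a=d["frame"][:,:,::-1]
cv2.imwrite(f"pics/side5.png",cv2.resize(a[215:285,295:385],None,fx=8,fy=8,interpolation=cv2.INTER_CUBIC))
E
```

```text
t: 6.35
tool_pos: [0.4007, -0.2736, 0.0781]
eef_rot: [-2.014, 2.402, -0.014]
contact_force: [-0.2, 0.6, 0.5]
width: 0.0222
t: 6.65
tool_pos: [0.4009, -0.2737, 0.065]
eef_rot: [-2.014, 2.402, -0.014]
contact_force: [-0.1, -0.2, -0.5]
width: 0.0224
t 6.65 pos [ 0.4009 -0.2737  0.065 ] w 0.0224 F [-0.1 -0.2 -0.5] z [ 0.011 -0.002 -1.   ] shift cm [-0.07  0.07 -0.1 ] spin 0.24
```

View pics/side5.png

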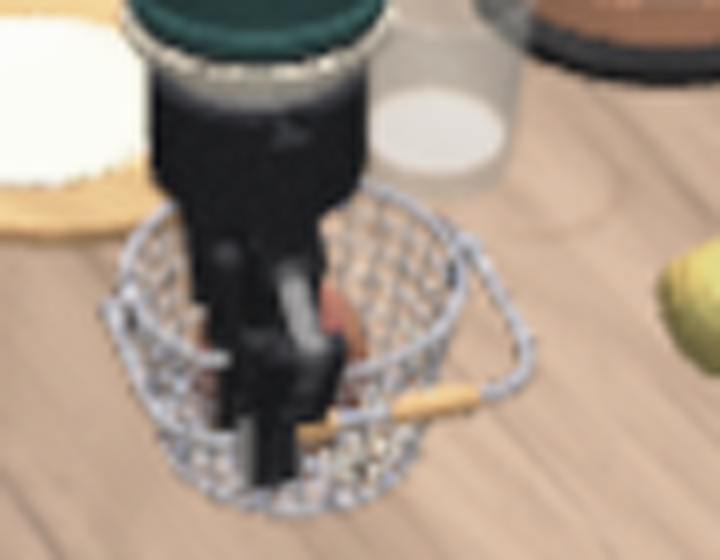

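```bash
python3 -m crank '[[-0.2,0,0,0,0.8],[0,0,0,0,0.85],[0,0,0,0,0.9],[0,0,0,0,0.95],[0,0,0,0,0.95]]' 20
python3 - <<'E'
from go import *
need([ 0.4004, -0.2729 , 0.066 ],1.3914-np.pi)
E
```

```text
t: 7.2
tool_pos: [0.4016, -0.2716, 0.066]
eef_rot: [-2.014, 2.402, -0.015]
contact_force: [-0.4, 0.1, -1.4]
width: 0.0097
t 7.2 pos [ 0.4016 -0.2716  0.066 ] w 0.0097 F [-0.4  0.1 -1.4] z [ 0.012 -0.003 -1.   ] shift cm [ 0.15  0.1  -0.01] spin 0.25
```

```bash
python3 -m crank '[[-0.05,0,-0.6,0,0.95],[-0.1,0,-0.6,0,0.95],[-0.15,0,-0.6,0,0.95],[-0.2,0,-0.6,0,0.95],[0,0,0,0,0.95]]' 
python3 - <<'E'
from go import *
need([ 0.4004, -0.2729 , 0.066 ],1.3914-np.pi)
d=r.read_camera("side");a=d["frame"][:,:,::-1]
cv2.imwrite(f"pics/side6.png",cv2.resize(a[200:290,285:395],None,fx=6,fy=6,interpolation=cv2.INTER_CUBIC))
E
```

```text
t: 7.7
tool_pos: [0.4022, -0.2665, 0.0925]
eef_rot: [-2.014, 2.402, -0.016]
contact_force: [-0.8, -1.8, -1.7]
width: 0.0097
t 7.7 pos [ 0.4022 -0.2665  0.0925] w 0.0097 F [-0.8 -1.8 -1.7] z [ 0.012 -0.004 -1.   ] shift cm [0.66 0.1  2.65] spin 0.24
```

View pics/side6.png

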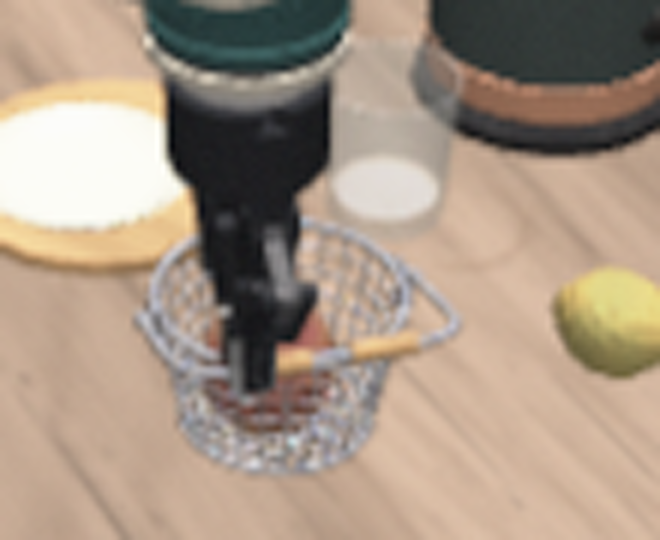

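```bash
python3 -m crank '[[-0.3,0,-0.66,0,0.95],[-0.34,0,-0.64,0,0.95],[-0.38,0,-0.6,0,0.95],[-0.42,0,-0.56,0,0.95],[0,0,0,0,0.95]]' 
python3 - <<'E'
from go import *
need([ 0.4004, -0.2729 , 0.066 ],1.3914-np.pi)
d=r.read_camera("side");a=d["frame"][:,:,::-1]
cv2.imwrite(f"pics/side7.png",cv2.resize(a[200:290,285:395],None,fx=6,fy=6,interpolation=cv2.INTER_CUBIC))
E
```

```text
t: 8.25
tool_pos: [0.4044, -0.251, 0.1189]
eef_rot: [-2.014, 2.403, -0.016]
contact_force: [-1.2, -2.3, -0.3]
width: 0.0092
t 8.25 pos [ 0.4044 -0.251   0.1189] w 0.0092 F [-1.2 -2.3 -0.3] z [ 0.012 -0.004 -1.   ] shift cm [2.21 0.08 5.29] spin 0.23
```

View pics/side7.png

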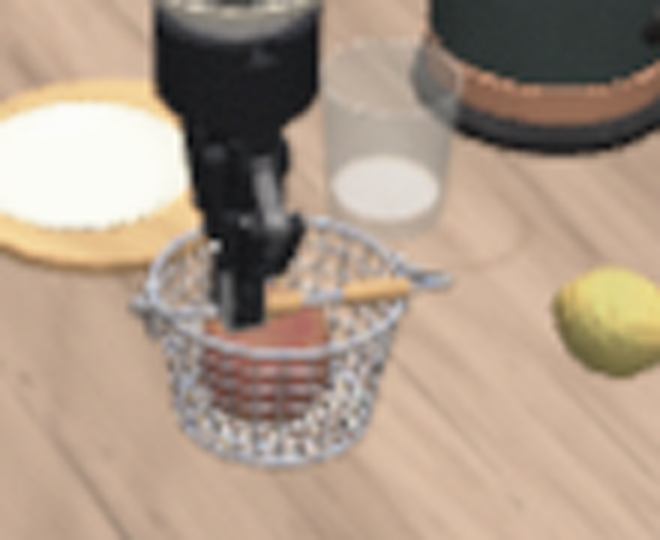

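```bash
python3 -m crank '[[0,0,0,0,0.82],[0,0,0,0,0.82],[-0.4,0,-0.4,0,0.82],[-0.55,0,-0.5,0,0.82],[-0.65,0,-0.5,0,0.82],[-0.7,0,-0.45,0,0.82],[0,0,0,0,0.82]]' 
python3 - <<'E'
from go import *
need([ 0.4004, -0.2729 , 0.066 ],1.3914-np.pi)
d=r.read_camera("side");a=d["frame"][:,:,::-1]
cv2.imwrite(f"pics/side8.png",cv2.resize(a[200:290,285:395],None,fx=6,fy=6,interpolation=cv2.INTER_CUBIC))
E
```

```text
t: 9.0
tool_pos: [0.4085, -0.2268, 0.139]
eef_rot: [-2.014, 2.403, -0.017]
contact_force: [0.4, 0.8, 0.5]
width: 0.0155
t 9.0 pos [ 0.4085 -0.2268  0.139 ] w 0.0155 F [0.4 0.8 0.5] z [ 0.012 -0.004 -1.   ] shift cm [4.66 0.08 7.31] spin 0.20
```

View pics/side8.png

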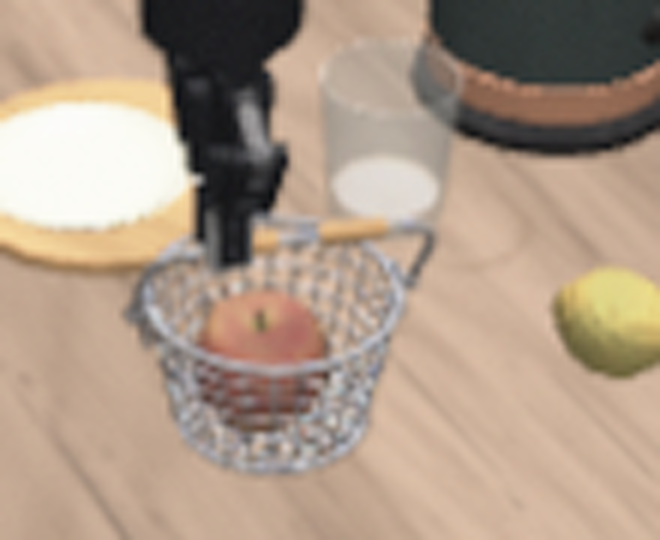

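```bash
python3 -m crank '[[-0.75,0,-0.2,0,0.82],[-0.75,0,-0.2,0,0.82],[-0.75,0,-0.1,0,0.82],[-0.75,0,0,0,0.82],[-0.7,0,0,0,0.82],[0,0,0,0,0.82]]' 
python3 - <<'E'
from go import *
need([ 0.4004, -0.2729 , 0.066 ],1.3914-np.pi)
import pickle
for c in("side","top"):
    d=r.read_camera(c);a=d["frame"][:,:,::-1];pickle.dump(d,open(c+"9.pkl","wb"))
    cv2.imwrite(f"pics/{c}9.png",cv2.resize(a[180:290,285:420],None,fx=5,fy=5,interpolation=cv2.INTER_CUBIC))
E
```

```text
t: 9.65
tool_pos: [0.4153, -0.1867, 0.1433]
eef_rot: [-2.014, 2.402, -0.015]
contact_force: [-0.4, -0.2, -0.8]
width: 0.0155
t 9.65 pos [ 0.4153 -0.1867  0.1433] w 0.0155 F [-0.4 -0.2 -0.8] z [ 0.011 -0.003 -1.   ] shift cm [8.74 0.05 7.74] spin 0.23
```

View pics/side9.png

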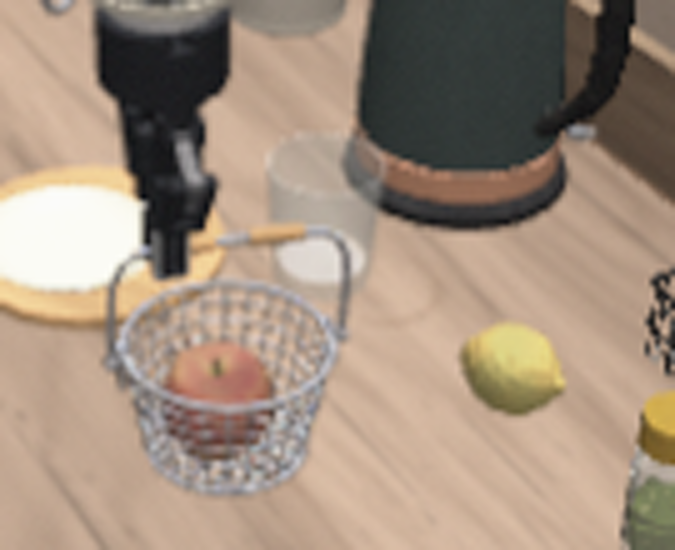

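View pics/top9.png

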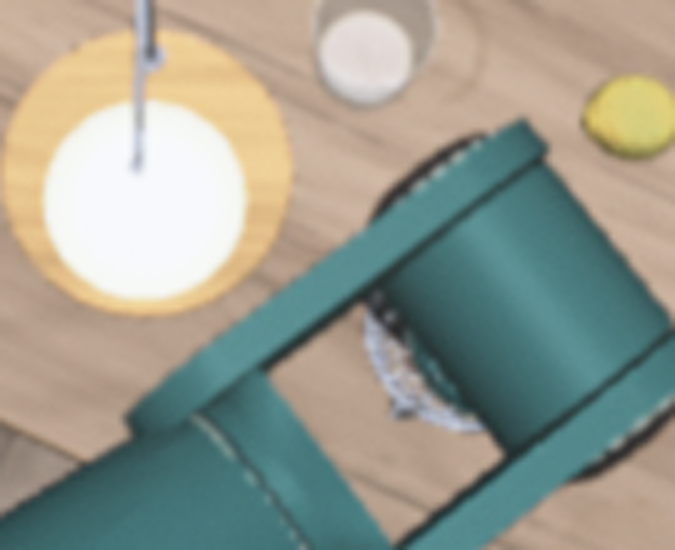

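```bash
cat > fit9.py <<'E'
import pickle
from h import *
from fit import place,run
S=pickle.load(open("side9.pkl","rb"))
sp=lambda u,v:(285+(u-2)/5,180+(v-2)/5)
bar=lambda y:(lambda p:(-.084*np.cos(p[3]),y,.074+.084*np.sin(p[3])))
obs=[(S,sp(227,345),lambda p:(0,0,.08)),(S,sp(113,358),lambda p:(0,.072,.074)),(S,sp(341,334),lambda p:(0,-.072,.074)),
(S,sp(231,241),bar(0)),(S,sp(275,235),bar(-.027)),(S,sp(305,231),bar(-.044)),(S,sp(249,239),bar(-.01))]
print("----");b=run(obs,[.458,-.195,1.39,1.5])
for y in(0,.027):print(place(b,bar(y)(b)))
E
python3 fit9.py | sed -n '/----/,$p'
```

```text
----
[ 0.4561 -0.1887  1.2944  1.4972]
[[0.1, -1.0], [-0.3, 0.5], [0.1, 0.3], [0.2, -0.2], [0.3, 0.1], [-0.1, 0.3], [-0.1, -0.2]]
[ 0.45441695 -0.19459455  0.15777277]
[ 0.42844165 -0.18722679  0.15777277]
```

```bash
python3 -m crank '[[-0.4,0,0,0,0.82],[0,0,0,0,0.82],[0,0,0,0,0.74],[0,-0.7,0.2,0,0.74],[0,-0.7,0.2,0,0.74],[0,0,0,0,0.74]]' 20
python3 - <<'E'
from go import *
need([ 0.4004, -0.2729 , 0.066 ],1.3914-np.pi)
import pickle
for c in("side",):
    d=r.read_camera(c);a=d["frame"][:,:,::-1];pickle.dump(d,open(c+"10.pkl","wb"))
    cv2.imwrite(f"pics/{c}10.png",cv2.resize(a[180:290,285:420],None,fx=5,fy=5,interpolation=cv2.INTER_CUBIC))
E
```

```text
t: 10.35
tool_pos: [0.4308, -0.1864, 0.1388]
eef_rot: [-2.013, 2.404, -0.014]
contact_force: [-0.4, -0.0, 0.0]
width: 0.0221
t 10.35 pos [ 0.4308 -0.1864  0.1388] w 0.0221 F [-0.4 -0.   0. ] z [ 0.011 -0.003 -1.   ] shift cm [9.04 1.55 7.27] spin 0.15
```

View pics/side10.png

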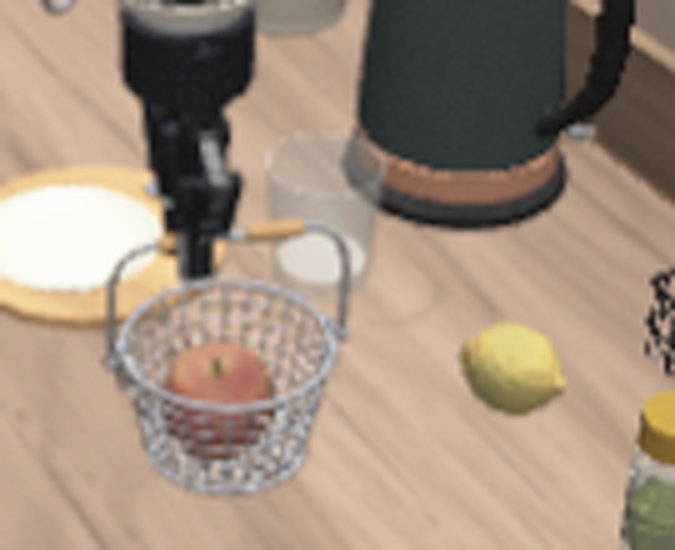

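```bash
python3 -m crank '[[0,0.1,0,3,0.82],[0,0,0,0,0.86],[0,0,0,0,1],[0,0,0,0,1],[0,0,0,0,1]]' 80
python3 - <<'E'
from go import *
need([ 0.4004, -0.2729 , 0.066 ],1.3914-np.pi)
import pickle
for c in("side",):
    d=r.read_camera(c);a=d["frame"][:,:,::-1];pickle.dump(d,open(c+"11.pkl","wb"))
    cv2.imwrite(f"pics/{c}11.png",cv2.resize(a[180:290,285:420],None,fx=5,fy=5,interpolation=cv2.INTER_CUBIC))
E
```

```text
t: 10.9
tool_pos: [0.4296, -0.1864, 0.1388]
eef_rot: [-1.951, 2.454, -0.013]
contact_force: [-0.1, -0.7, -0.1]
width: 0.0083
t 10.9 pos [ 0.4296 -0.1864  0.1388] w 0.0083 F [-0.1 -0.7 -0.1] z [ 0.01  -0.003 -1.   ] shift cm [9.09 0.97 7.27] spin -2.75
```

View pics/side11.png

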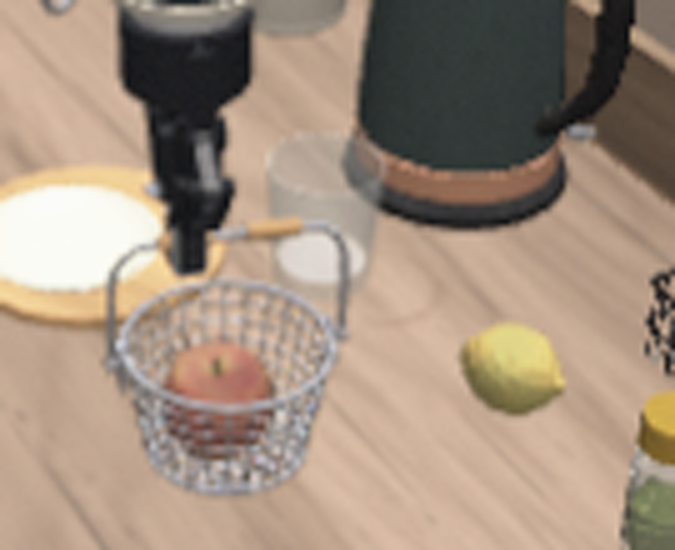

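```bash
python3 -m crank '[[0,0,-0.5,0,1],[0,0,-0.8,0,1],[0,0,-1,0,1],[0,0,-1,0,1],[0,0,-0.5,0,1],[0,0,0,0,1],[0,0,0,0,1]]'
python3 - <<'E'
from go import *
need([ 0.4004, -0.2729 , 0.066 ],1.3914-np.pi)
import pickle
for c in("side",):
    d=r.read_camera(c);a=d["frame"][:,:,::-1];pickle.dump(d,open(c+"12.pkl","wb"))
    cv2.imwrite(f"pics/{c}12.png",cv2.resize(a[170:280,285:420],None,fx=5,fy=5,interpolation=cv2.INTER_CUBIC))
E
```

```text
t: 11.65
tool_pos: [0.4288, -0.186, 0.1799]
eef_rot: [-1.953, 2.454, -0.011]
contact_force: [0.8, 0.2, -4.7]
width: 0.0088
t 11.65 pos [ 0.4288 -0.186   0.1799] w 0.0088 F [ 0.8  0.2 -4.7] z [ 0.009 -0.002 -1.   ] shift cm [ 9.11  0.92 11.38] spin -2.70
```

View pics/side12.png

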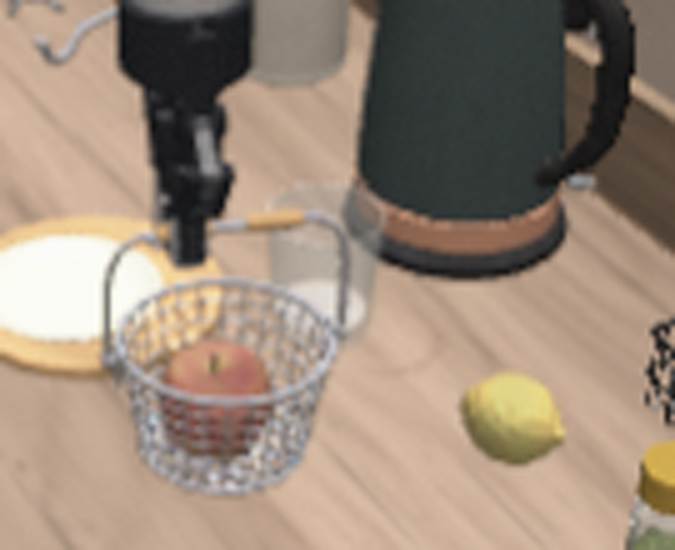

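```bash
python3 - <<'E'
from go import *
import pickle
from scipy.optimize import least_squares
S=pickle.load(open("side12.pkl","rb"))
p,M,s=pose()
z=lambda u,v:np.array((285+(u-2)/5,170+(v-2)/5))
# unknown: L (neck offset along tool -y), x off, z off, yaw err of bar
def f(q):
    L,dz,a=q
    o=[]
    for y,uv in((-.010,z(247,222)),(-.044,z(302,215))):
        l=L-y-0
        P=p+M@np.array([np.sin(a)*l,-np.cos(a)*l,-dz]);o.append(proj(S,P)[0]-uv)
    return np.concatenate(o)
q=least_squares(f,[.026,.019,0]);print(np.round(q.x,4),np.round(q.fun,2))
print(np.round((proj(S,p+M@np.array([0,0,-.019]))[0]-[285,170])*5+2))
from math import cos,sin
a=.4169;T=np.array([.4475,.0318])+.026*np.array([-sin(a),cos(a)])
need([T[0],T[1],.25],a-np.pi)
E
python3 - <<'E'
import cv2
a=cv2.imread("pics/side12.png")
cv2.imwrite("pics/side12z.png",cv2.resize(a[180:300,90:360],None,fx=2.9,fy=2.9,interpolation=cv2.INTER_CUBIC))
E
```

```text
[ 0.0259  0.0217 -0.0055] [-0.1   0.07  0.1  -0.07]
[187. 234.]
t 11.7 pos [ 0.4288 -0.1859  0.1798] w 0.0085 F [-0.6  0.1 -3.8] z [ 0.009 -0.002 -1.   ] shift cm [-23.72   4.56  -7.07] spin 53.14
```

View pics/side12z.png

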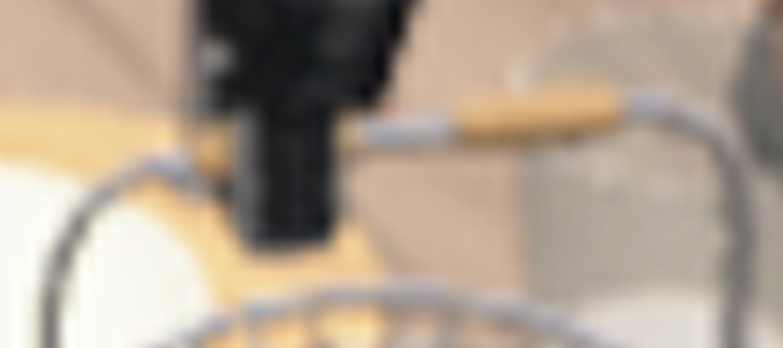

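```bash
python3 -m crank '[[0,0,-0.6,3,1],[0,0,-0.7,5,1],[0,0,-0.7,6,1],[0,0,-0.7,6,1],[0,0,-0.7,6,1],[0,0,-0.7,6,1],[0,0,-0.7,6,1],[0,0,-0.6,6,1],[0,0,-0.4,5,1],[0,0,-0.2,3,1]]'
python3 - <<'E'
from go import *
need([.3822,.0313,.2405],.4169-np.pi)
E
```

```text
t: 12.7
tool_pos: [0.4271, -0.1851, 0.237]
eef_rot: [-0.624, 3.076, 0.002]
contact_force: [0.9, -0.2, -5.7]
width: 0.0084
t 12.7 pos [ 0.4271 -0.1851  0.237 ] w 0.0084 F [ 0.9 -0.2 -5.7] z [ 0.002  0.002 -1.   ] shift cm [-4.3  21.68 -0.33] spin -0.94
```

```bash
python3 -m crank '[[-0.3,1,-0.3,-0.9,1],[-0.4,1.8,0,0,1],[-0.5,2.2,0,0,1],[-0.5,2.4,0,0,1],[-0.5,2.4,0,0,1],[-0.5,2.4,0,0,1],[-0.5,2.4,0,0,1],[-0.5,2.4,0,0,1],[-0.4,1.8,0,0,1],[-0.2,1,0,0,1]]'
python3 - <<'E'
from go import *
need([.3822,.0313,.2405],.4169-np.pi)
E
```

```text
t: 13.7
tool_pos: [0.3802, 0.0242, 0.2383]
eef_rot: [-0.684, 3.066, 0.008]
contact_force: [0.6, -1.3, -4.5]
width: 0.0084
t 13.7 pos [0.3802 0.0242 0.2383] w 0.0084 F [ 0.6 -1.3 -4.5] z [-0.001  0.005 -1.   ] shift cm [-0.48  0.56 -0.22] spin 1.26
```

```bash
python3 -m crank '[[0,0.5,-0.3,1.2,1],[0,0,0,0,1],[0,0,0,0,1],[0,0,0,0,1]]'
python3 - <<'E'
from go import *
need([.3822,.0313,.2405],.4169-np.pi)
import pickle
for c in("side","top"):
    d=r.read_camera(c);a=d["frame"][:,:,::-1];pickle.dump(d,open(c+"13.pkl","wb"))
    u=(255,130) if c=="side" else (265,150)
    cv2.imwrite(f"pics/{c}13.png",cv2.resize(a[u[1]:u[1]+115,u[0]:u[0]+150],None,fx=5,fy=5,interpolation=cv2.INTER_CUBIC))
E
```

```text
t: 14.1
tool_pos: [0.3773, 0.0302, 0.2409]
eef_rot: [0.664, -3.071, -0.008]
contact_force: [0.1, -0.7, -4.0]
width: 0.0085
t 14.1 pos [0.3773 0.0302 0.2409] w 0.0085 F [ 0.1 -0.7 -4. ] z [-0.001  0.005 -1.   ] shift cm [-0.49 -0.1   0.04] spin 0.51
```

View pics/side13.png

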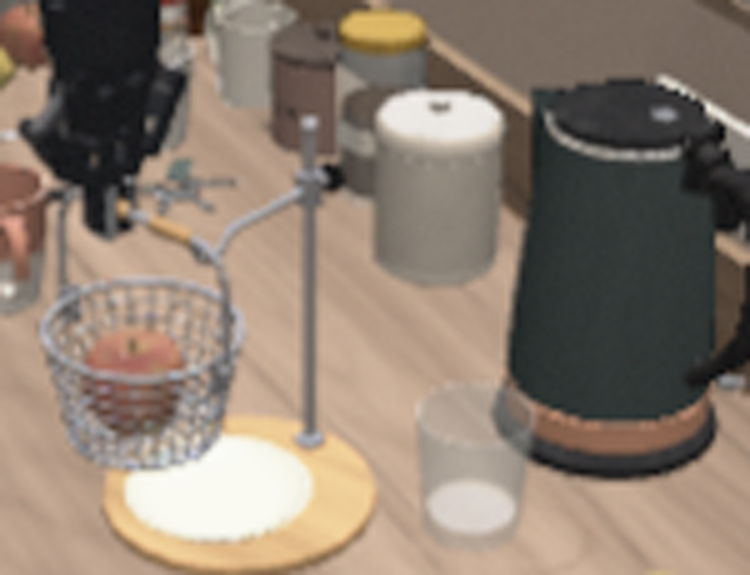

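View pics/top13.png

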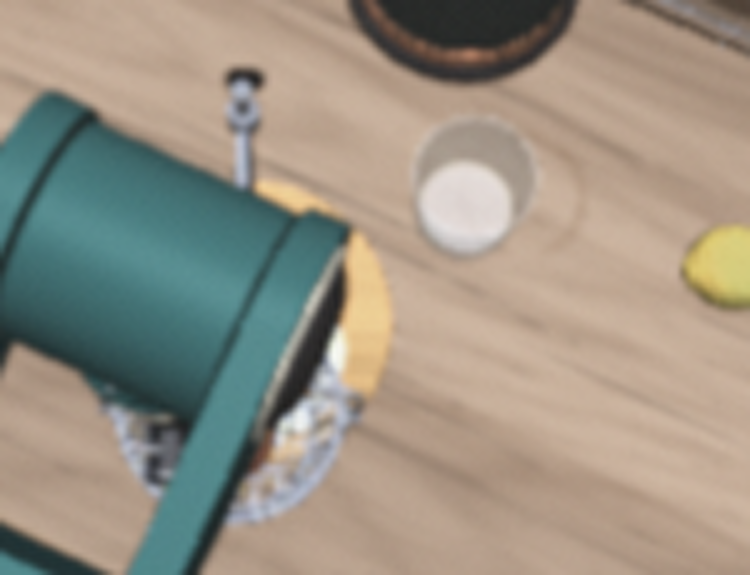

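```bash
python3 - <<'E'
from go import *
need([.437,.0556,.2405],.4169-np.pi)
import pickle
S=pickle.load(open("side13.pkl","rb"));p,M,s=pose()
for y in(0,-.026+.01,-.026,-.036,-.07):
  print(y,np.round((proj(S,p+M@np.array([0,y,-.0215]))[0]-[255,130])*5+2))
E
```

```text
t 14.2 pos [0.3773 0.0302 0.2408] w 0.0086 F [-0.1 -0.7 -4.1] z [-0.001  0.005 -1.   ] shift cm [-6.49 -0.14  0.03] spin 0.47
0 [112. 205.]
-0.016 [130. 212.]
-0.026 [141. 217.]
-0.036 [153. 222.]
-0.07 [193. 238.]
```

```bash
python3 -m crank '[[-0.8,0,0,0.4,1],[-1.2,-0.1,0,0,1],[-1.2,0,0,0,1],[-1.2,0,0,0,1],[-1,0,0,0,1],[-0.6,0,0,0,1],[0,0,0,0,1],[0,0,0,0,1]]'
python3 - <<'E'
from go import *
need([.437,.0556,.2405],.4169-np.pi)
import pickle
for c in("side",):
    d=r.read_camera(c);a=d["frame"][:,:,::-1];pickle.dump(d,open(c+"14.pkl","wb"))
    u=(255,130) if c=="side" else (265,150)
    cv2.imwrite(f"pics/{c}14.png",cv2.resize(a[u[1]:u[1]+115,u[0]:u[0]+150],None,fx=5,fy=5,interpolation=cv2.INTER_CUBIC))
E
```

```text
t: 15.0
tool_pos: [0.4389, 0.0555, 0.2396]
eef_rot: [0.65, -3.071, -0.008]
contact_force: [-1.1, 0.2, -5.0]
width: 0.0083
t 15.0 pos [0.4389 0.0555 0.2396] w 0.0083 F [-1.1  0.2 -5. ] z [-0.003  0.005 -1.   ] shift cm [ 0.17  0.09 -0.09] spin 0.01
```

View pics/side14.png

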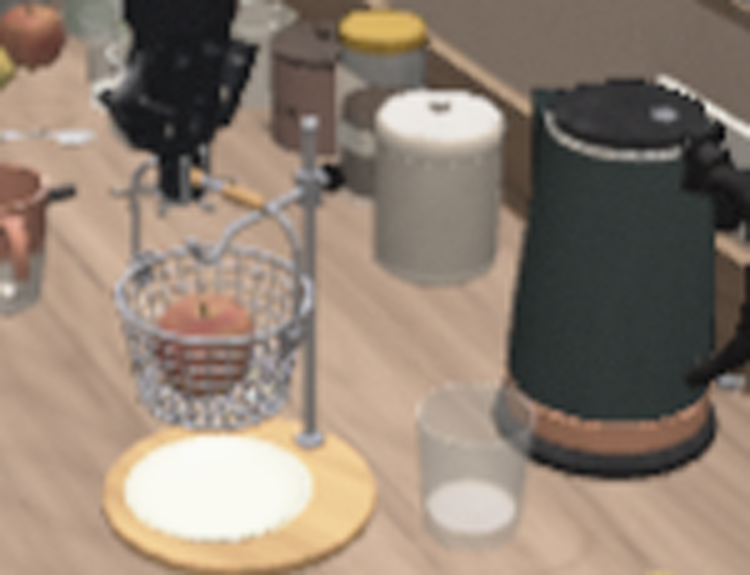

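```bash
python3 - <<'E'
from go import *
import pickle
S=pickle.load(open("side14.pkl","rb"));p,M,s=pose()
for dz in (0,.02,.03,.04,.045,.05,.055):
  print(dz,[np.round((proj(S,p+M@np.array([0,y,-.0215+dz]))[0]-[255,130])*5+2).tolist() for y in(-.016,-.026,-.036)])
a=cv2.imread("pics/side14.png");cv2.imwrite("pics/side14z.png",cv2.resize(a[130:290,100:320],None,fx=3.5,fy=3.5,interpolation=cv2.INTER_CUBIC))
E
```

```text
0 [[203.0, 180.0], [214.0, 184.0], [226.0, 189.0]]
0.02 [[204.0, 208.0], [215.0, 212.0], [226.0, 216.0]]
0.03 [[204.0, 221.0], [215.0, 226.0], [227.0, 230.0]]
0.04 [[204.0, 235.0], [215.0, 239.0], [227.0, 244.0]]
0.045 [[204.0, 241.0], [216.0, 246.0], [227.0, 251.0]]
0.05 [[205.0, 248.0], [216.0, 253.0], [227.0, 257.0]]
0.055 [[205.0, 255.0], [216.0, 259.0], [227.0, 264.0]]
```

View pics/side14z.png

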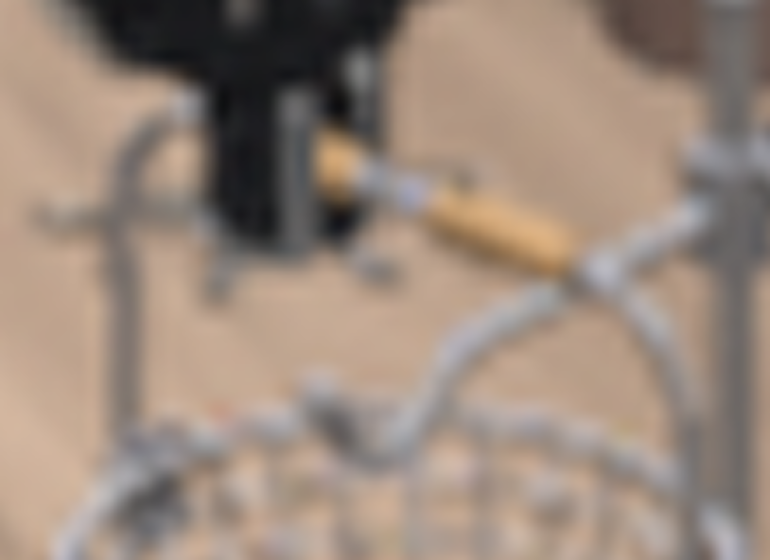

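```bash
python3 -m crank '[[0.15,0.1,0.4,0,1],[0,0,0.6,0,1],[0,0,0.6,0,1],[0,0,0.6,0,1],[0,0,0.5,0,1],[0,0,0.3,0,1],[0,0,0,0,1],[0,0,0,0,1]]'
python3 - <<'E'
from go import *
need([.437,.0556,.191],.4169-np.pi)
import pickle
for c in("side",):
    d=r.read_camera(c);a=d["frame"][:,:,::-1];pickle.dump(d,open(c+"15.pkl","wb"))
    u=(275,155)
    cv2.imwrite(f"pics/{c}15.png",cv2.resize(a[u[1]:u[1]+50,u[0]:u[0]+60],None,fx=12,fy=12,interpolation=cv2.INTER_CUBIC))
p,M,s=pose()
for dz in (0,.01,.015,.02,.025):
  print(dz,[np.round((proj(d,p+M@np.array([0,y,-.0215+dz]))[0]-u)*12+5.5).tolist() for y in(-.016,-.026,-.036)])
E
```

```text
t: 15.85
tool_pos: [0.4357, 0.0555, 0.2067]
eef_rot: [0.649, -3.072, -0.008]
contact_force: [0.0, -0.1, -3.6]
width: 0.0081
t 15.85 pos [0.4357 0.0555 0.2067] w 0.0081 F [ 0.  -0.1 -3.6] z [-0.003  0.005 -1.   ] shift cm [-0.12 -0.05  1.57] spin -0.03
0 [[241.0, 243.0], [268.0, 254.0], [295.0, 265.0]]
0.01 [[241.0, 276.0], [268.0, 287.0], [295.0, 298.0]]
0.015 [[242.0, 292.0], [269.0, 303.0], [296.0, 314.0]]
0.02 [[242.0, 308.0], [269.0, 319.0], [296.0, 330.0]]
0.025 [[243.0, 324.0], [269.0, 335.0], [296.0, 346.0]]
```

View pics/side15.png

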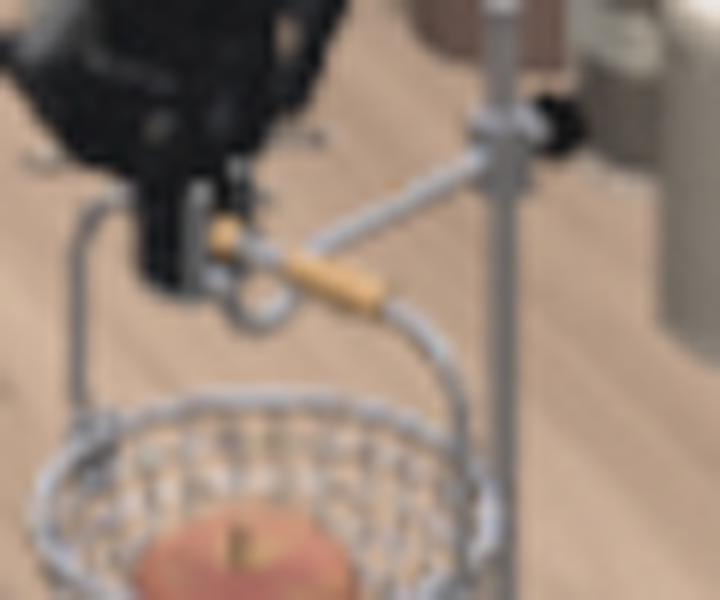

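```bash
python3 -m crank '[[0,0,0.4,0,1],[0,0,0.4,0,1],[0,0,0.2,0,1],[0,0,0,0,1]]';python3 -m crank '[[0,0,0.2,0,1],[0,0,0,0,1]]';python3 -m crank '[[0,0,0.2,0,1],[0,0,0,0,1]]'
```

```text
t: 16.3
tool_pos: [0.4359, 0.0556, 0.1962]
eef_rot: [0.649, -3.073, -0.008]
contact_force: [0.8, -0.3, -4.4]
width: 0.0085
t: 16.5
tool_pos: [0.4359, 0.0555, 0.1941]
eef_rot: [0.649, -3.073, -0.008]
contact_force: [-0.4, -0.1, -4.5]
width: 0.0087
t: 16.7
tool_pos: [0.4361, 0.0556, 0.1925]
eef_rot: [0.649, -3.073, -0.008]
contact_force: [-1.2, -0.2, -0.7]
width: 0.0081
```

```bash
python3 -m crank '[[0,0,0.05,0,1],[0,0,0,0,1],[0,0,0,0,1]]'; python3 - <<'E'
from go import *
need([.437,.0556,.191],.4169-np.pi)
d=r.read_camera("side");a=d["frame"][:,:,::-1]
u=(275,155)
cv2.imwrite(f"pics/side16.png",cv2.resize(a[u[1]:u[1]+50,u[0]:u[0]+60],None,fx=12,fy=12,interpolation=cv2.INTER_CUBIC))
E
```

```text
t: 17.0
tool_pos: [0.4362, 0.0556, 0.1926]
eef_rot: [-0.649, 3.073, 0.008]
contact_force: [-1.0, -0.3, -2.0]
width: 0.0082
t 17.0 pos [0.4362 0.0556 0.1926] w 0.0082 F [-1.  -0.3 -2. ] z [-0.001  0.005 -1.   ] shift cm [-0.08 -0.03  0.16] spin -0.03
```

View pics/side16.png

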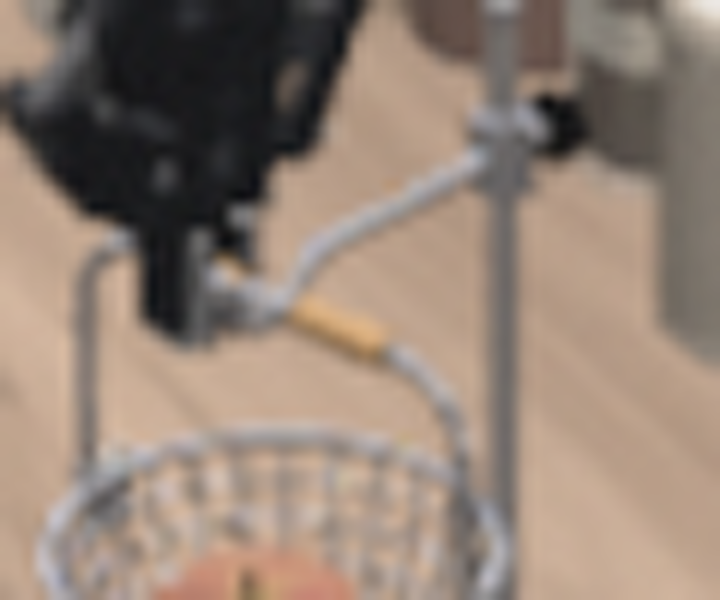

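```bash
python3 -m crank '[[0.15,0,0.1,0,1],[0,0,0,0,1]]'; python3 -m crank '[[0.1,0,0.1,0,1],[0,0,0,0,1]]'; python3 -m crank '[[0,0,0.1,0,1],[0,0,0,0,1],[0,0,0,0,1]]'; python3 - <<'E'
from go import *
for _ in range(1): need([.437,.0556,.191],.4169-np.pi)
E
```

```text
t: 17.25
tool_pos: [0.4355, 0.0551, 0.1923]
eef_rot: [-0.649, 3.071, 0.008]
contact_force: [-1.1, -0.5, 0.8]
width: 0.0081
t: 17.45
tool_pos: [0.4352, 0.055, 0.1922]
eef_rot: [-0.649, 3.068, 0.008]
contact_force: [0.2, 1.4, 1.8]
width: 0.0081
t: 17.75
tool_pos: [0.4354, 0.055, 0.192]
eef_rot: [-0.649, 3.067, 0.008]
contact_force: [0.5, 1.0, 1.5]
width: 0.0085
t 17.75 pos [0.4354 0.055  0.192 ] w 0.0085 F [0.5 1.  1.5] z [ 0.006  0.006 -1.   ] shift cm [-0.17 -0.01  0.1 ] spin 0.00
```

```bash
python3 -m crank '[[0,0,0,0,0.95],[0,0,0,0,0.9],[0,0,0,0,0.87]]' 20;  python3 -m crank '[[0,0,0,0,0.84],[0,0,0,0,0.81],[0,0,0,0,0.78],[0,0,0,0,0.74],[0,0,0,0,0.74]]'; python3 - <<'E'
from go import *
need([.437,.0556,.191],.4169-np.pi)
d=r.read_camera("side");a=d["frame"][:,:,::-1]
u=(265,140)
cv2.imwrite(f"pics/side17.png",cv2.resize(a[u[1]:u[1]+80,u[0]:u[0]+90],None,fx=7.5,fy=7.5,interpolation=cv2.INTER_CUBIC))
E
```

```text
t: 18.05
tool_pos: [0.4352, 0.0549, 0.1917]
eef_rot: [-0.649, 3.067, 0.007]
contact_force: [-0.5, 0.0, -0.1]
width: 0.0114
t: 18.55
tool_pos: [0.4347, 0.0547, 0.1906]
eef_rot: [-0.649, 3.07, 0.007]
contact_force: [0.7, 0.3, -0.5]
width: 0.0223
t 18.55 pos [0.4347 0.0547 0.1906] w 0.0223 F [ 0.7  0.3 -0.5] z [ 0.003  0.005 -1.   ] shift cm [-0.25 -0.01 -0.04] spin -0.02
```

View pics/side17.png

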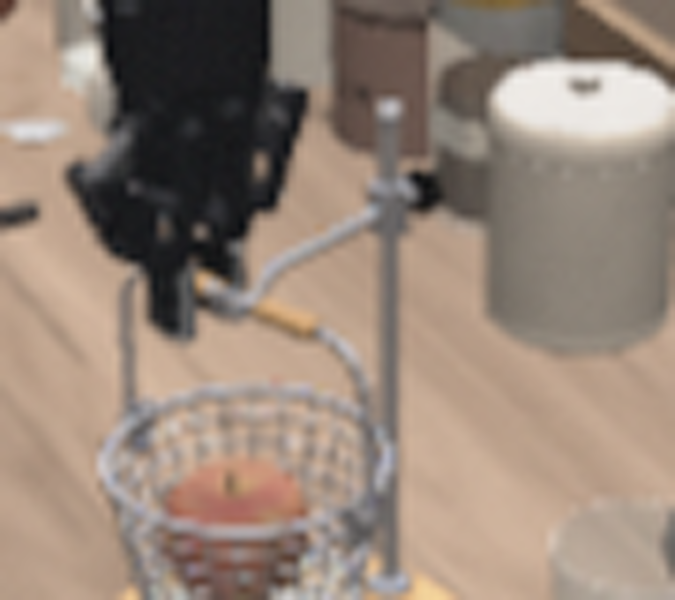

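```bash
python3 -m crank '[[0,0,0,0,0.65],[0,0,0,0,0.55],[0,0,0,0,0.55],[0,0,-0.5,0,0.55],[0,0,-1,0,0.55],[0,0,-1.5,0,0.55],[0,0,-2,0,0.55],[0,0,-3,0,0.55],[0,0,-3,0,0.55],[0,0,-3,0,0.55]]'; python3 -m crank '[[0,0,-4,0,0.5],[2,2,-4,0,0.5],[2,4,-3,0,0.5],[2,4,0,0,0.5],[2,4,0,0,0.5],[2,4,0,0,0.5],[0,4,0,0,0.5],[0,4,0,0,0.5],[0,4,0,0,0.5],[0,0,0,0,0.5]]'; python3 - <<'E'
from go import *
need([.437,.0556,.191],.4169-np.pi)
for c,u in(("side",(265,140)),("top",(270,150))):
    d=r.read_camera(c);a=d["frame"][:,:,::-1]
    cv2.imwrite(f"pics/{c}18.png",cv2.resize(a[u[1]:u[1]+100,u[0]:u[0]+120],None,fx=6,fy=6,interpolation=cv2.INTER_CUBIC))
    cv2.imwrite(f"pics/{c}18f.png",a)
E
```

```text
t: 19.6
tool_pos: [0.433, 0.0538, 0.3383]
eef_rot: [-0.649, 3.072, 0.008]
contact_force: [0.2, 0.0, -0.4]
width: 0.0383
t: 20.6
tool_pos: [0.2517, 0.1354, 0.4668]
eef_rot: [-0.86, 3.003, 0.077]
contact_force: [0.0, 0.8, 0.7]
width: 0.0427
t 20.6 pos [0.2517 0.1354 0.4668] w 0.0427 F [0.  0.8 0.7] z [ 0.002  0.052 -0.999] shift cm [-10.69 -17.75  27.17] spin 8.04
```

View pics/side18.png

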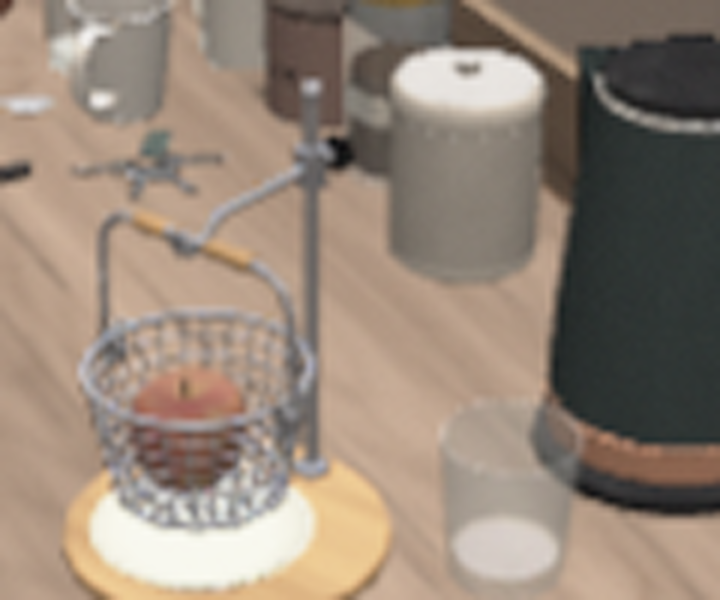

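View pics/top18.png

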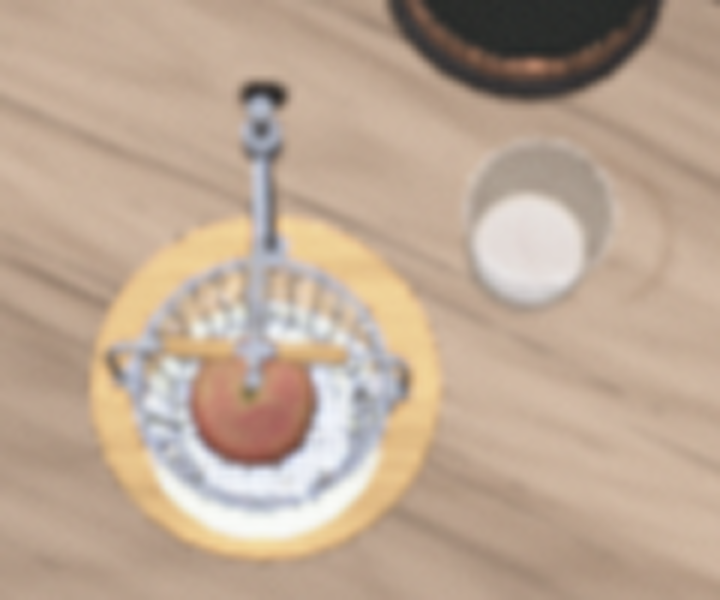

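View pics/side18f.png

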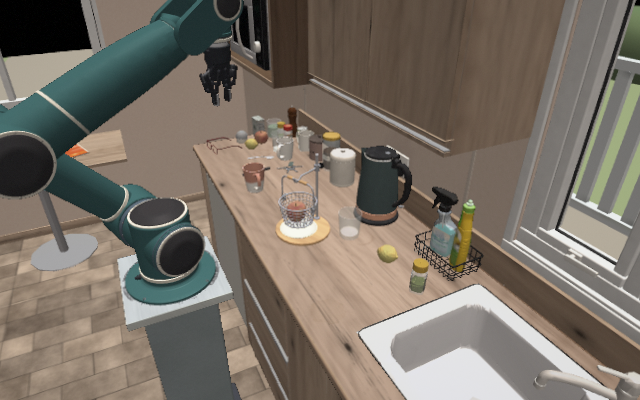

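```bash
python3 -m crank '[[0,0,0,0,0.5],[0,0,0,0,0.5],[0,0,0,0,0.5],[0,0,0,0,0.5],[0,0,0,0,0.5],[0,0,0,0,0.5],[0,0,0,0,0.5],[0,0,0,0,0.5],[0,0,0,0,0.5],[0,0,0,0,0.5]]'; python3 - <<'E'
from go import *
F=[]
for k in range(3):
    F.append(r.read_camera("side")["frame"])
    for _ in range(3): last=r.read_camera("top")["frame"]
for f in F+[cv2.imread("pics/side18f.png")[:,:,::-1]]: 
    dd=np.abs(f.astype(int)-F[0]).max(2)[150:250,275:325];print(dd.max(),(dd>25).sum())
print({k:np.round(v,2) for k,v in r.observe().items() if k in("t","joint_vel","tool_pos")})
for n in("lemon","tumbler","spice_jar","mug","basket_centre"): print(n,[(np.round(x["centre"],3).tolist(),round(x["conf"],2)) for x in r.search_frame("top",n)][:1])
E
```

```text
t: 21.7
tool_pos: [0.2542, 0.1348, 0.4651]
eef_rot: [-0.854, 3.009, 0.075]
contact_force: [-0.0, -0.8, -0.8]
width: 0.0426
0 0
29 2
37 10
29 4
{'t': np.float64(22.3), 'joint_vel': array([-0.,  0., -0.,  0.,  0., -0.]), 'tool_pos': array([0.25, 0.13, 0.47])}
lemon [([0.45, 0.03, 0.218], 0.74)]
tumbler [([0.615, -0.056, 0.035], 0.58)]
spice_jar [([0.628, -0.389, 0.097], 0.65)]
mug [([0.418, 0.424, 0.067], 0.89)]
basket_centre [([0.453, 0.037, 0.122], 0.78)]
```

```bash
for i in 1 2 3; do python3 -m crank '[[0,0,0,0,0.5],[0,0,0,0,0.5],[0,0,0,0,0.5],[0,0,0,0,0.5],[0,0,0,0,0.5],[0,0,0,0,0.5],[0,0,0,0,0.5],[0,0,0,0,0.5],[0,0,0,0,0.5],[0,0,0,0,0.5]]' | head -1; done; python3 - <<'E'
from go import *
F=[]
for k in range(4):
    F.append(r.read_camera("side")["frame"])
    for _ in range(3): last=r.read_camera("top")["frame"]
for f in F: 
    dd=np.abs(f.astype(int)-F[0]).max(2)[150:250,275:325];print(dd.max(),(dd>25).sum())
b=np.abs(f.astype(int)-cv2.imread("pics/side1.png")[:,:,::-1]).max(2)
print("lemon/jar/tumbler region diff",[(b[y0:y1,x0:x1]>40).sum() for x0,x1,y0,y1 in((372,402,238,268),(405,435,252,295),(338,362,205,240),(238,270,160,195))])
cv2.imwrite("pics/side20.png",cv2.resize(F[-1][140:240,265:385,::-1],None,fx=6,fy=6,interpolation=cv2.INTER_CUBIC))
E
```

```text
t: 23.55
t: 24.55
t: 25.55
0 0
21 0
33 2
32 1
lemon/jar/tumbler region diff [np.int64(0), np.int64(0), np.int64(0), np.int64(0)]
```

View pics/side20.png

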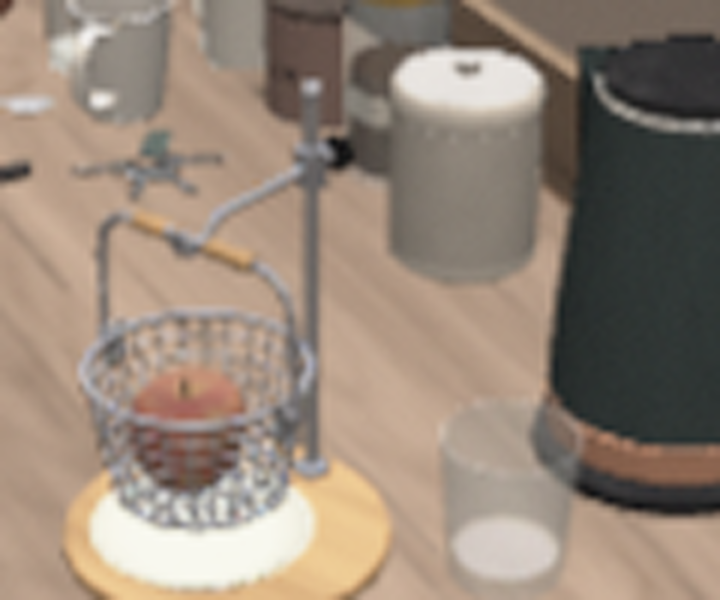

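The basket hangs still and upright with its bare neck (185,243) on the hook and the apple inside. The bystanders' regions match the earlier picture, so I am handing in.

```bash
python3 -c "
from workcell import r
print(r.sign_off())"
```

```text
the job is handed in; nothing more can be done
None
```

The basket is hanging by its handle on the drip stand's hook, upright, with the apple in it. The job was handed in at about 26 s of the 64 s allowed.

**What I did**
- **Handle:** I gripped one wooden grip near its outer end, where the gap to the rim takes a finger. I swung the handle up with the basket on the worktop, at first gripped and later pushed with the fingers loose around it. My fit from the side picture put it at about 1.50 rad. I then pushed it 4 mm further and did not re-measure.
- **Lift and hang:** I gripped that same wooden grip again beside the neck at 80 N, lifted the basket level and turned it to line up with the hook. I brought the hook in through the handle from the front and lowered it in 1–2 mm steps. The wrist force changed from −4.5 N to about +1.5 N as the hook took the weight, and then I opened the fingers and moved away.

**Last checks**
- **Seating:** Both cameras showed the hook in the bare neck between the two grips.
- **Stillness:** The basket was still over several seconds; only pixel-level flicker showed on the wires.
- **Bystanders:** The picture regions of the lemon, jar, tumbler and mug matched those from before the basket was touched.

**What disagreed or was less than ideal**
- During the swing the basket slid a few millimetres and turned by up to about 0.1 rad on the worktop; it did not tip.
- The network's last "lemon" result (0.45, 0.03, 0.218) was at the stand. I took it as false, since the lemon's region had not changed.
- The mug read 4–7 mm away from its first position. I took that as measurement error, because its picture region had not changed and the arm stayed well above it.

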